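Open the counterweighted lid press and set the tiffin tin on the mat

ROBOT

A 6-joint arm with a two-finger parallel gripper is mounted at the origin on the work surface. World frame = base frame: x ahead of the robot, y to its left, z up, the work surface at z = 0. Lengths are in mm, angles in rad, forces in N, time in s.
With the tool pointing down it reaches from about 350 to 850 mm from the base axis. Payload 8.1 kg.
Tool frame: the origin (TCP) lies on the centre line of the jaws, within the pads' length; the fingertips stand manip.nose_length ahead of it and the grasp point (between the pads) lies 3 mm ahead of it (manip.nose_length is the distance from the TCP to the fingertips, in mm); z points along the fingers, y is the direction in which the jaws open and shut (so a half turn about z gives the same grasp; the last joint's range is limited). The gripper opens to 85 mm and grips with 20 to 120 N. Pads are 22 mm wide; open, the fingers measure 114 mm over their backs; the gripper's body (76 mm by 85 mm) begins 54 mm behind the grasp point. The pads swing forward as they close: fully open they stand 13 mm farther back than shut.
Start: joints at [1.137, 0.13, 1.488, -0, 1.523, -0.085], TCP at [205.041, 563.883, 253.292] pointing down, gripper open.
Joint ranges: [-2.96, 2.96], [-0.89, 2.26], [0.02, 2.5], [-1.34, 4.48], [0, 2.73], [-2.66, 2.66]. Speed limits (rad/s): [2.39, 2.39, 2.79, 3.14, 3.14, 3.14].

INTERFACE

Orientations are given as a unit quaternion [w, x, y, z].
In Python, from workcell import manip gives the robot as it stands. Calls block until the motion is done:
- manip.goto(position, orientation): joint-space move of the TCP to a pose.
- manip.line_to(position, frame=None, vel=150): straight line of the TCP; frame=None keeps the orientation; vel is the mean speed in mm/s.
- manip.move_joints(angles): joint-space move.
- manip.command_gripper(opening, grasp_force=None): finger opening in mm; grasp_force is the grip in N (None keeps the last); returns when the fingers have stopped.
- manip.sleep(seconds).
- manip.ik(position, orientation): joint angles nearest the present ones, or None.
- manip.sense(): the state.
- manip.camera(name): name is "scene" or "top"; returns a dict with "pixels" (384x512x3 uint8, red, green, blue), "z_map" (384x512 float32, mm along the optical axis (not along the pixel's ray), 0 where there is no reading), "fx", "fy", "cx", "cy" (pixels), "R" (3x3) and "t" (3): a world point X has camera coordinates R X + t. Camera axes: x right, y down, z forward; pixel columns grow to the right and rows downward; lengths in mm; the calibration is good to about 2 mm. A picture is of the moment at which its call begins.
A pose or a line that the arm cannot do raises manip.Unreachable and nothing moves.
- manip.finish_job(): hands the job in, once; it reports no verdict.
The state is a dict: "t": time; "joints": joint angles; "dq": joint speeds; "effort": joint torques, N m; "tool_pos": TCP position; "ee_rot": TCP orientation; "force": force on the tool from outside, world axes, zero at the start; "moment": the same for the moment, N m; "finger_gap": finger opening in mm.
Only numpy, scipy, OpenCV 4.12 (cv2) and the standard library are available. Lean on these libraries where they do the work, as an engineer would, in place of code of your own. Each camera call takes 0.05 s, during which the arm holds its last target. There are 200 camera calls.

TASK

The steel tiffin tin has had its lid pressed on. Raise the red press lever by its wooden peg handle, slowly, past its balance point and on until its counterweight just rests against the rubber buffer, so that it stays open when you let go; never let it swing or drop by itself and never force it against the buffer. Then lift the tin out by its black knob, set it upright with its whole base on the orange mat and let go, leaving everything else where it stands.

Things in the scene. Friction and masses are not known exactly. Their poses are not given: they have to be found in the camera images.
- press: Grey lid press, fixed: base plate 330 x 130 x 12 mm (x -220 to +110) and two hinge cheeks, 55 x 10 mm, at y = -52 and +52 mm, tops at 134 mm. Origin: underside of the base, straight below the hinge. x points from handle end to counterweight end, z up. The red lever closes over the -x side and opens by swinging up and over towards +x.
- lever (a joint): Opening angle of the red lever (rad): about 0 closed and level, its fork on the tin's lid; grows as the handle rises; 1.571 upright. It falls shut below its balance point (0.85 to 1.25, differs) and open above it, until the buffer stops it (at 1.5 to 2.05, differs each time, to be felt). Falling open is too fast: at most 1.3 rad/s either way. The handle takes 1 to 4 N.
- grip (a point): Grasp point on the axis of the wooden peg handle, 14 mm thick, level, sticking out of the lever's end along the press's -y (free from y = -9 to -84 mm, end disc 22 mm wide). It lies 210 mm from the hinge axis, at y = -55 mm in the press frame, and moves with the lever. Fingers from above close along the press's x; the peg can roll between the pads.
- hinge (a point): Point on the lever's hinge axis (level, along the press's y) at the press's middle plane (y = 0), 118 mm above the press's origin.
- counterweight (a point): Centre of the dark steel counterweight, a cylinder 54 mm across and 50 mm long (mass about 0.75 kg, differs each time) on the lever's short tail, 74 mm from the hinge; closed it is behind the hinge and 27 degrees above it. As the lever opens it swings down between the cheeks and, hanging almost straight below the hinge, meets the rubber buffer.
- stop: Aluminium buffer block, 22 x 50 x 42 mm, fixed on the press between tin and hinge; origin under its centre, axes as the press. A screw on its +x face carries a rubber tip that stops the counterweight: springy, about 1.3 N per mm felt at the handle. How far it is screwed out differs each time (tip 27 to 60 mm from the origin). Over 22 N there (about 6 N of push at the handle) is too much.
- tin: Closed round steel tiffin tin, one rigid piece, 0.3 to 0.5 kg: body 86 mm wide, lid 92 mm wide, lid top 62 mm and knob top 92 mm above the origin. Origin: centre of the underside, z up. It starts on the press's base, under the lever's fork, at x = -150 mm in the press frame between four 5 mm high studs.
- knob (a point): Grasp point on the axis of the tin's round black knob, 24 mm wide, 80 mm above the tin's underside, 18 mm above the lid, 12 mm below the knob's top. Free from above only when the lever is open; close the fingers along the press's y, as a gripper broad along x comes near the open lever.
- mat: Orange hard silicone mat, 200 x 200 x 6 mm, fixed on the board. Origin: centre of the underside; axes along its edges, z up; top 6 mm above the origin.
- rolling_pin: Bystander, to be left alone: beech rolling pin, 340 mm long, lying far from the robot on two low cork rests. Origin: centre of its underside.
- bowl: Bystander, to be left alone: green ceramic bowl, 124 mm wide, 58 mm high. Origin: centre of its underside.
- timer: Bystander, to be left alone: white plastic kitchen timer, 60 x 70 x 31 mm, red press button on top. Origin: centre of its underside.
- vinegar: Bystander, to be left alone: amber bottle, 60 mm wide, 170 mm high. Origin: centre of its underside.
- jar: Bystander, to be left alone: glass jar with red cap, 68 mm wide, 90 mm high. Origin: centre of its underside.
- spatula: Bystander, to be left alone: spatula lying flat near the robot. Origin: centre of its underside.
- tier: Bystander, to be left alone: open steel tiffin tier, 92 mm wide, 45 mm high. Origin: centre of its underside.

How it is judged (in metres and radians):
On the way, in this order (a step that is already met when the one before it is completed fails the run):
1. the lever rests open by itself (beyond 1.4 rad, still, not touched by the robot) while the tin is still in the press (value of joint lever above 1.4 rad and velocity of joint lever between -0.1 and 0.1 rad/s and contact force between each of the fingers, the arm and lever below 0.2 N and z of tin in the frame of press below 0.03 m), for 0.3 s.
2. the tin stands upright on the mat (x of tin in the frame of mat between -0.058 and 0.058 m and y of tin in the frame of mat between -0.058 and 0.058 m and z of tin in the frame of mat between 0.003 and 0.01 m and angle between tin's own z axis and vertical below 0.06 rad and linear speed of tin below 0.03 m/s), for 0.2 s.
At the end, for the whole second after the job is handed in: The lever rests open by itself beyond 1.4 rad and still; the tin stands released and still on the mat, upright within 0.06 rad, its origin within 58 mm of the mat's centre along each of the mat's axes (whole base on the mat) (all of step 2 and value of joint lever above 1.4 rad and velocity of joint lever between -0.1 and 0.1 rad/s and contact force between the fingers and tin below 0.2 N and contact force between the fingers and lever below 0.2 N); the robot touches nothing.
It fails at once if the lever swings or drops (turns faster than 1.3 rad/s either way) (velocity of joint lever above 1.3 rad/s or velocity of joint lever below -1.3 rad/s).
It fails at once if the lever is forced against its buffer with more than 22 N (contact force between stop and lever above 22 N).
It fails at once if the tin is tipped by more than 0.6 rad (angle between tin's own z axis and vertical above 0.6 rad).
It fails at once if another thing on the board is moved by more than 30 mm: rolling pin, bowl, timer, vinegar, jar, spatula, tier (distance of any of rolling_pin, bowl, timer, vinegar, jar, spatula, tier from where it was at the start of the episode above 0.03 m).
It also fails if it takes over 72 s, if anything falls off the work surface, if the arm or the gripper's body presses on something with over 40 N, if the wrist force passes 120 N, or if a joint passes its speed limit or range.

## Working session

There is one attempt and no reset: what is moved stays moved. The work goes in short steps, each a Python script; the robot and the scene stay as the last script left them, time stands still between calls to the robot, and variables do not carry over. Pictures are saved under pics/ and viewed, about 8 in all and at most 12, crops included, and the job is handed in when it is done.

```bash
mkdir -p pics; ls
python3 - <<'E'
from workcell import manip
import cv2,numpy as np
for n in("scene","top"):
    c=manip.camera(n); np.savez(f"{n}0.npz",**c); cv2.imwrite(f"pics/{n}0.png",c["pixels"][:,:,::-1])
    print(n,c["fx"],c["cx"],c["cy"],(-c["R"].T@c["t"]).round(),c["R"].round(2).tolist())
s=manip.sense();print(s,manip.nose_length)
E
```

```text
pics
scene 377.9006107364766 253.28855637550376 192.21462638500162 [1304.  257.  669.] [[-0.42, 0.91, 0.01], [0.5, 0.24, -0.83], [-0.76, -0.35, -0.55]]
top 348.29199381754734 254.25864486439121 186.8191325949117 [ 389.  -52. 1132.] [[-0.0, -1.0, 0.02], [-0.99, 0.0, -0.17], [0.17, -0.02, -0.99]]
{'t': 0.1, 'joints': array([ 1.13661316e+00,  1.31100184e-01,  1.48920473e+00, -2.59735979e-05,
        1.52299231e+00, -8.54470435e-02]), 'dq': array([-0.00033512, -0.00214547, -0.00267687,  0.00045756,  0.00128261,
        0.00137901]), 'effort': array([ 2.18371475e-03, -5.70949566e+01, -5.01943052e+01, -9.13474446e-05,
        8.09047488e-03,  5.77109381e-05]), 'tool_pos': array([204.84130236, 563.44944799, 252.32174696]), 'ee_rot': array([-2.06417336e-04,  1.73485130e-01,  9.84836120e-01, -8.27011830e-04]), 'force': array([-0.28394445, -0.65285237,  1.15987235]), 'moment': array([ 0.01354223, -0.00900997, -0.0604108 ]), 'finger_gap': 85.22959012677966} 22.0
```

View pics/top0.png

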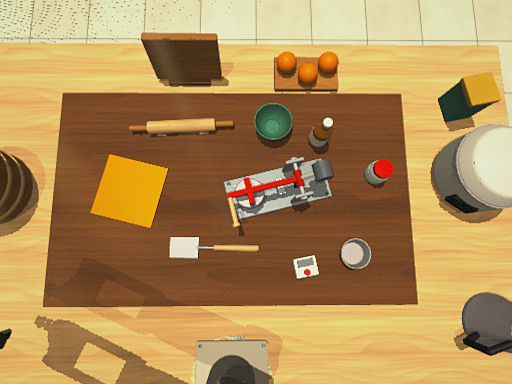

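View pics/scene0.png

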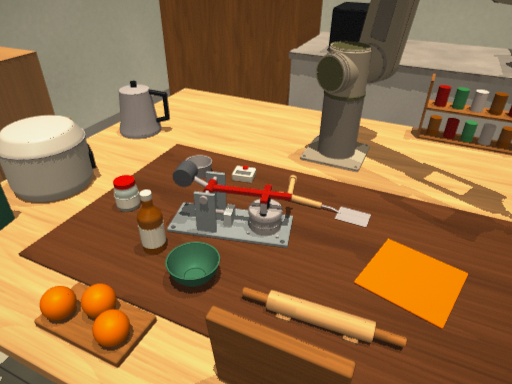

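The top view shows the press at about (278,190). Its handle end is on the left, with the peg at (235,212) pointing towards the robot, and its counterweight is on the right at (322,170). The mat is at (130,190). The scene view shows the lever closed on the tin.

```bash
cat > h.py <<'E'
import numpy as np,cv2
def cloud(c):
    v,u=np.mgrid[:384,:512]; z=c["z_map"].astype(float)
    P=np.stack([(u-c["cx"])/c["fx"]*z,(v-c["cy"])/c["fy"]*z,z],-1)
    W=(P-c["t"])@c["R"]; W[z<=0]=np.nan
    return W,cv2.cvtColor(c["pixels"],cv2.COLOR_RGB2HSV)
E
python3 - <<'E'
from h import *
for n in("top","scene"):
    W,H=cloud(np.load(n+"0.npz")); h,s,v=[H[...,i].astype(int) for i in range(3)]; x,y,z=[W[...,i] for i in range(3)]
    print(n)
    m=(h>8)&(h<22)&(s>220)&(v>180)&(z<25)&(z>-15)&(y>250); p=W[m]; print("mat",m.sum(),cv2.minAreaRect(p[:,:2].astype(np.float32)),np.median(p[:,2]))
    box=(x>380)&(x<640)&(y>-320)&(y<150)
    m=box&(s<60)&(z>5)&(z<22); m=cv2.morphologyEx(m.astype(np.uint8),cv2.MORPH_OPEN,np.ones((2,2)))>0
    k,l,st,_=cv2.connectedComponentsWithStats(m.astype(np.uint8)); print(st[1:].tolist())
    p=W[m]; print("plate",m.sum(),cv2.minAreaRect(p[:,:2].astype(np.float32)),np.median(p[:,2]))
    m=box&((h<6)|(h>174))&(s>170)&(v>120)&(z>90)&(z<200)&(y>-180); p=W[m]; print("red",m.sum(),cv2.minAreaRect(p[:,:2].astype(np.float32)),p.min(0),p.max(0),np.median(p[:,2]))
    m=box&(h>10)&(h<22)&(s>70)&(v>130)&(z>70)&(z<200); p=W[m]; print("peg",m.sum(),cv2.minAreaRect(p[:,:2].astype(np.float32)),np.median(p,0))
    m=box&(s<90)&(z>150); p=W[m]; print("cw",m.sum(),cv2.minAreaRect(p[:,:2].astype(np.float32)),p.max(0),p.min(0))
    m=box&(s<60)&(z>125)&(z<140); p=W[m];print("cheek",m.sum(),cv2.minAreaRect(p[:,:2].astype(np.float32)))
c=np.load("top0.npz");im=cv2.resize(c["pixels"][140:240,205:345,::-1],None,fx=5,fy=5,interpolation=cv2.INTER_CUBIC);cv2.imwrite("pics/top0c.png",im)
E
```

```text
top
mat 3300 ((571.6693115234375, 333.84588623046875), (202.7703857421875, 201.26083374023438), 75.21492004394531) 16.90226608103399
[[280, 173, 2, 2, 4], [303, 172, 2, 2, 4], [272, 175, 2, 2, 4], [277, 174, 2, 2, 4], [291, 174, 2, 3, 6], [312, 181, 2, 2, 4], [225, 184, 2, 2, 4], [313, 185, 3, 3, 8], [319, 185, 2, 2, 4], [307, 186, 2, 3, 6], [230, 189, 2, 2, 4], [273, 189, 2, 2, 4], [291, 189, 2, 2, 4], [326, 189, 2, 2, 4], [268, 190, 2, 2, 4], [321, 191, 2, 2, 4], [288, 193, 4, 4, 11], [297, 192, 2, 3, 6], [272, 194, 2, 2, 4], [320, 194, 2, 2, 4], [265, 199, 2, 2, 4], [274, 199, 2, 2, 4], [286, 198, 2, 2, 4], [323, 198, 2, 2, 4], [268, 201, 4, 3, 11], [273, 202, 2, 2, 4], [283, 203, 2, 2, 4], [304, 202, 2, 2, 4], [236, 205, 4, 4, 10], [295, 205, 2, 2, 4], [276, 207, 3, 4, 10], [285, 207, 2, 2, 4], [291, 206, 2, 2, 4], [243, 209, 2, 2, 4], [246, 209, 2, 2, 4], [254, 209, 2, 2, 4], [263, 209, 2, 2, 4], [242, 216, 6, 4, 14], [186, 238, 17, 13, 182]]
plate 380 ((508.28314208984375, -71.0006103515625), (106.43063354492188, 484.8480224609375), 21.79683494567871) nan
red 474 ((550.89880371
[... 1277 characters left out ...]
1), 22.363605499267578) nan
red 398 ((567.3515014648438, -83.24950408935547), (74.44880676269531, 187.97218322753906), 26.77352523803711) [ 513.1105125  -179.89537377  124.39692146] [590.61937111   9.02326934 136.36856303] 133.27472374777759
peg 99 ((492.8670654296875, -38.48994445800781), (105.99578094482422, 95.7931900024414), 86.64106750488281) [478.05780232  -9.13185684 132.02936957]
cw 431 ((604.7041015625, -257.22967529296875), (52.808589935302734, 60.79467010498047), 12.691781044006348) [ 635.57626114 -226.90812745  189.17054788] [ 575.32103227 -287.82512596  150.03482158]
cheek 134 ((583.8965454101562, -202.42330932617188), (100.13629150390625, 103.87142181396484), 80.24417877197266)
```

View pics/top0c.png

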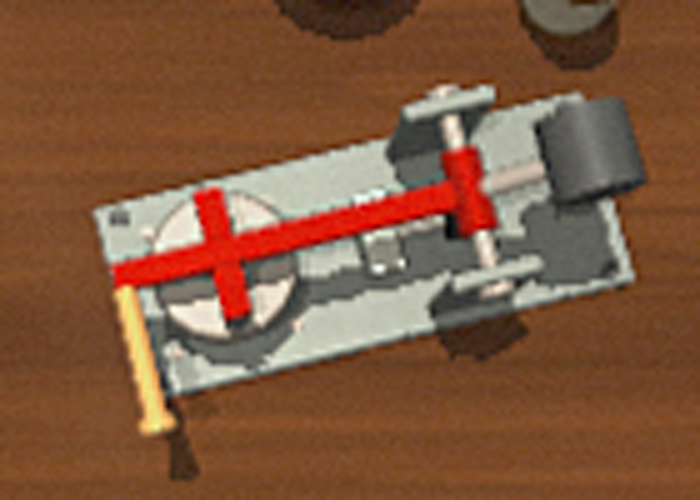

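The crop gives the plate corners at about (95,212), (580,94), (633,283) and (175,397). The peg runs from (122,288) to (155,428).

```bash
cat >> h.py <<'E'
def ray(c,uv,z):
    uv=np.atleast_2d(uv).astype(float); d=np.c_[(uv[:,0]-c["cx"])/c["fx"],(uv[:,1]-c["cy"])/c["fy"],np.ones(len(uv))]@c["R"]
    o=-c["R"].T@c["t"]; return o+d*((z-o[2])/d[:,2])[:,None]
E
python3 - <<'E'
from h import *
for n in("top","scene"):
    W,H=cloud(np.load(n+"0.npz")); x,y,z=[W[...,i] for i in range(3)]
    for lo,hi in (((330,-350),(400,-300)),((650,0),(690,60)),((300,200),(400,250)),((620,-300),(690,-200))):
        m=(x>lo[0])&(x<hi[0])&(y>lo[1])&(y<hi[1])&(z<40); print(n,lo,m.sum(),np.median(z[m]),z[m].std())
c=np.load("top0.npz")
q=np.array([[95,212],[580,94],[633,283],[175,397]]); uv=(q+.5)/5-.5+[205,140]
for zb in (0,10):
    P=ray(c,uv,zb+12)[:,:2]; print(zb,P.round(1).tolist(),"sides",[np.linalg.norm(P[i]-P[i-1]).round(1) for i in range(4)])
    loc=np.array([[-220,65],[110,65],[110,-65],[-220,-65]],float)
    pc,lc=P.mean(0),loc.mean(0); A=(loc-lc).T@(P-pc); U,S,V=np.linalg.svd(A); R=V.T@U.T
    o=pc-R@lc; print("press o",o,"yaw",np.arctan2(R[1,0],R[0,0]),"res",(P-(loc@R.T+o)).round(1).tolist())
    pg=ray(c,(np.array([[122,288],[155,428]])+.5)/5-.5+[205,140],zb+118)[:,:2]; print("peg in press",((pg-o)@R).round(1).tolist())
E
```

```text
top (330, -350) 350 10.217551177834876 3.8916280571327007
top (650, 0) 216 10.769418465671787 2.2975558224191572
top (300, 200) 526 10.480352937613224 2.086668508375121
top (620, -300) 282 20.159291587259794 6.223627838695919
scene (330, -350) 55 22.07116243923235 11.437893703322876
scene (650, 0) 286 9.272037871310541 1.1711836577187167
scene (300, 200) 356 9.504381022585612 1.267232660027683
scene (620, -300) 641 19.432222645518433 6.171572910253866
0 [[597.7, 29.6], [677.1, -291.2], [550.3, -321.3], [476.8, -23.0]] sides [np.float64(131.8), np.float64(330.5), np.float64(130.3), np.float64(307.2)]
press o [ 589.26098496 -204.70098669] yaw -1.3173938858119765 res [[0.6, 5.1], [-2.6, 3.7], [-3.6, 6.2], [5.6, -15.0]]
peg in press [[-217.8, -2.2], [-219.2, -86.5]]
10 [[595.8, 28.9], [674.6, -289.0], [548.9, -318.8], [476.0, -23.3]] sides [np.float64(130.6), np.float64(327.5), np.float64(129.2), np.float64(304.4)]
press o [ 587.59402377 -203.80961085] yaw -1.3173938858119763 res [[0.4, 3.4], [-3.5, 5.0], [-3.4, 7.7], [6.5, -16.2]]
peg in press [[-216.3, -2.4], [-217.7, -85.8]]
```

Run:
```python
from h import *
c=np.load("top0.npz")
px=lambda q:(np.array(q)+.5)/5-.5+[205,140]
P=ray(c,px([[95,212],[580,94],[633,283]]),22)[:,:2]; loc=np.array([[-220,65],[110,65],[110,-65]],float)
pc,lc=P.mean(0),loc.mean(0); U,S,V=np.linalg.svd((loc-lc).T@(P-pc)); R=V.T@U.T; o=pc-R@lc
print("press",o,np.arctan2(R[1,0],R[0,0]),(P-(loc@R.T+o)).round(1).tolist())
f=lambda q,z:((ray(c,px(q),z)[:,:2]-o)@R).round(1).tolist()
print("peg",f([[122,288],[155,425]],128),"hinge pin",f([[453,125],[488,260]],128),"cheek tops",f([[408,110],[494,90],[455,285],[540,262]],144))
print("red arm axis",f([[118,275],[440,200]],134),"tin lid",f([[227,195],[222,338],[155,265],[297,255]],72))
W,H=cloud(c);h,s,v=[H[...,i].astype(int) for i in range(3)]
m=(h>8)&(h<22)&(s>220)&(v>180); m[:,:85]=0;m[:140]=0;m[:,180:]=0; vv,uu=np.nonzero(m)
print("mat",cv2.minAreaRect(ray(c,np.c_[uu,vv],16)[:,:2].astype(np.float32)))
```

```text
press [ 585.36428766 -198.17259786] -1.3294645994380867 [[-0.1, -2.1], [-0.2, 0.4], [0.3, 1.7]]
peg [[-210.3, -4.2], [-210.2, -85.9]] hinge pin [[2.5, 43.6], [1.2, -39.5]] cheek tops [[-23.8, 55.4], [28.3, 55.0], [-24.2, -50.8], [27.0, -49.7]]
red arm axis [[-210.7, 2.9], [-17.9, 0.8]] tin lid [[-134.9, 45.3], [-159.3, -40.4], [-188.5, 13.3], [-102.0, -1.6]]
mat ((570.9222412109375, 332.5977783203125), (199.39834594726562, 200.681640625), 75.71788787841797)
```

```bash
cat >> h.py <<'E'
from workcell import manip
O=np.array([585.4,-198.2,10.]); YAW=-1.3295
ex=np.array([np.cos(YAW),np.sin(YAW),0]); ey=np.array([-ex[1],ex[0],0]); ez=np.array([0,0,1.])
def wp(x,y,z): return O+x*ex+y*ey+z*ez          # press frame -> world
def down(a): return [0,np.cos(a/2),np.sin(a/2),0]
AH,AT=YAW+np.pi/2,YAW+np.pi                     # jaws along press x / press y
def grip(th,r=210): return wp(-r*np.cos(th),-55,118+r*np.sin(th)+3)
def force(n=5):
    F=[]
    for _ in range(n): F.append(manip.sense()["force"]); manip.sleep(0.02)
    F=np.mean(F,0); return np.array([F@ex,F@ey,F[2]])
E
python3 - <<'E'
from h import *
p=grip(0)
manip.command_gripper(50,grasp_force=30)
manip.goto(p+[0,0,110],down(AH)); print(manip.sense()["joints"].round(2))
manip.line_to(p+[0,0,0],vel=120); manip.sleep(.2)
f0=force(10); print("f0",f0, manip.sense()["tool_pos"]-p)
np.save("f0.npy",f0)
manip.command_gripper(0,grasp_force=30); s=manip.sense(); print(s["finger_gap"],s["t"],force()-f0)
c=manip.camera("scene"); cv2.imwrite("pics/s1.png",cv2.resize(c["pixels"][120:270,150:350,::-1],None,fx=3.5,fy=3.5))
E
```

```text
[-0.12 -0.19  1.82  0.    1.51  1.21]
f0 [-0.20340668 -0.24113059  0.2484278 ] [ 0.21554902 -0.04951801  0.36337101]
13.00984376040167 4.6583 [10.45032659 -0.41362194 -1.57357581]
```

View pics/s1.png

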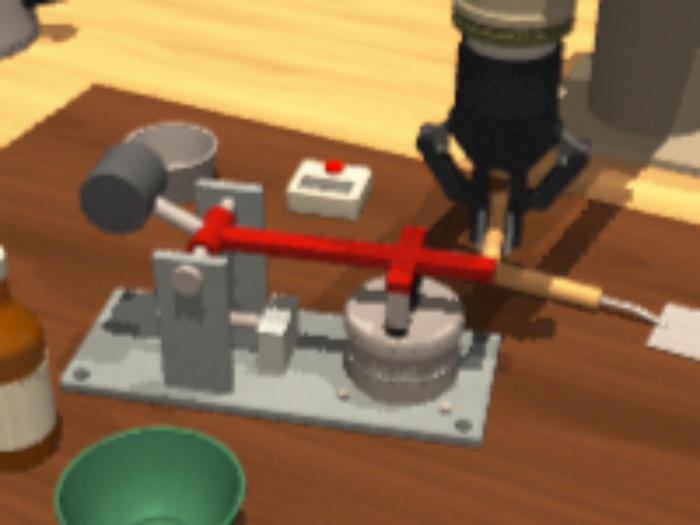

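The fingers hold the peg (gap 13 mm). There is a 10 N axial preload, so the hinge lies slightly further along +x. I'll calibrate that out and then raise the lever.

Run:
```python
from h import *
f0=np.load("f0.npy"); p=grip(0); d=0.
for _ in range(5):
    f=force(4)-f0; print(d,f.round(1))
    if abs(f[0])<1.5: break
    d+=np.clip(f[0]/8,-1.,1.); manip.line_to(p+d*ex,vel=20); manip.sleep(.1)
print("d",d)
np.save("d.npy",d)
for th in np.arange(.05,.41,.05):
    manip.line_to(grip(th)+d*ex,vel=50); f=force(2)-f0
    t=np.array([np.sin(th),0,np.cos(th)]); r=np.array([-np.cos(th),0,np.sin(th)])
    s=manip.sense(); print(round(th,2),round(s["t"],2),"F",f.round(1),"tan",round(f@t,1),"rad",round(f@r,1),"gap",round(s["finger_gap"],1))
```

```text
0.0 [10.2 -0.6 -1.4]
1.0 [ 6.6 -0.8  0.1]
1.820291946342239 [ 4.  -1.8  3.1]
2.323080504441221 [ 1.1 -2.5  5.1]
d 2.323080504441221
0.05 6.5 F [ 0.7  2.6 -2.7] tan -2.6 rad -0.9 gap 12.4
0.1 6.89 F [-2.6  2.4 -2.2] tan -2.5 rad 2.4 gap 12.9
0.15 7.28 F [-5.5  2.1 -2.7] tan -3.5 rad 5.1 gap 12.9
0.2 7.67 F [-5.9  2.9 -1.6] tan -2.8 rad 5.4 gap 12.8
0.25 8.07 F [-7.2  2.7 -1.2] tan -2.9 rad 6.7 gap 12.5
0.3 8.46 F [-8.   2.3  0.6] tan -1.8 rad 7.8 gap 12.6
0.35 8.85 F [-8.3  1.3 -0.1] tan -3.0 rad 7.7 gap 12.9
0.4 9.24 F [-10.9   0.1   1.8] tan -2.6 rad 10.8 gap 12.5
```

```bash
cat >> h.py <<'E'
def step(th,dr,d,f0,vel,n=2):
    manip.line_to(grip(th,210+dr)+d*ex,vel=vel); f=force(n)-f0
    t=f@[np.sin(th),0,np.cos(th)]; r=f@[-np.cos(th),0,np.sin(th)]
    return t,r,f,dr+np.clip(r/6,-1,1)
E
python3 - <<'E'
from h import *
f0=np.load("f0.npy"); d=float(np.load("d.npy")); dr=1.5
for th in np.arange(.45,1.36,.05):
    t,r,f,dr=step(th,dr,d,f0,50)
    print(round(th,2),"tan",round(t,1),"rad",round(r,1),"y",round(f[1],1),"dr",round(dr,1))
    if abs(r)>20: break
s=manip.sense(); print(s["t"],s["finger_gap"]); np.save("dr.npy",[th,dr])
E
```

```text
0.45 tan -2.7 rad 4.4 y 1.4 dr 2.2
0.5 tan -2.0 rad 2.1 y 1.3 dr 2.6
0.55 tan -2.3 rad 1.8 y 2.2 dr 2.9
0.6 tan -2.3 rad 1.7 y 1.7 dr 3.2
0.65 tan -2.6 rad 1.6 y 1.8 dr 3.4
0.7 tan -1.5 rad 4.2 y 1.4 dr 4.1
0.75 tan -1.7 rad 3.1 y 2.7 dr 4.6
0.8 tan -2.0 rad 0.7 y 3.8 dr 4.8
0.85 tan -1.6 rad 3.2 y 2.1 dr 5.3
0.9 tan -1.2 rad 3.7 y 2.7 dr 5.9
0.95 tan -0.6 rad 3.1 y 3.3 dr 6.4
1.0 tan -1.1 rad 2.0 y 3.9 dr 6.8
1.05 tan -0.8 rad 2.7 y 3.6 dr 7.2
1.1 tan -1.0 rad 3.9 y 3.7 dr 7.9
1.15 tan -0.9 rad 2.7 y 4.8 dr 8.3
1.2 tan 0.1 rad 3.4 y 4.7 dr 8.9
1.25 tan -0.7 rad 1.7 y 5.6 dr 9.1
1.3 tan -1.1 rad 0.6 y 4.1 dr 9.2
1.35 tan -0.3 rad 2.2 y 4.2 dr 9.6
16.8333 12.6829992868611
```

Run:
```python
from h import *
c=manip.camera("scene"); np.savez("s2.npz",**c); cv2.imwrite("pics/s2.png",cv2.resize(c["pixels"][60:240,160:310,::-1],None,fx=3.3,fy=3.3,interpolation=cv2.INTER_CUBIC))
s=manip.sense(); print(s["tool_pos"],s["ee_rot"],s["force"],s["moment"])
q=s["tool_pos"]-O; print(q@ex,q@ey,q[2])
```

```text
[ 520.97094721 -166.89642285  344.94717369] [-6.42753913e-05  9.92743017e-01  1.20255120e-01 -6.34551488e-05] [3.95152225 1.62834213 2.00994281] [ 0.59990078 -0.44107076 -0.00529812]
-45.792751194771924 -55.08212708167041 334.9471736902995
```

View pics/s2.png

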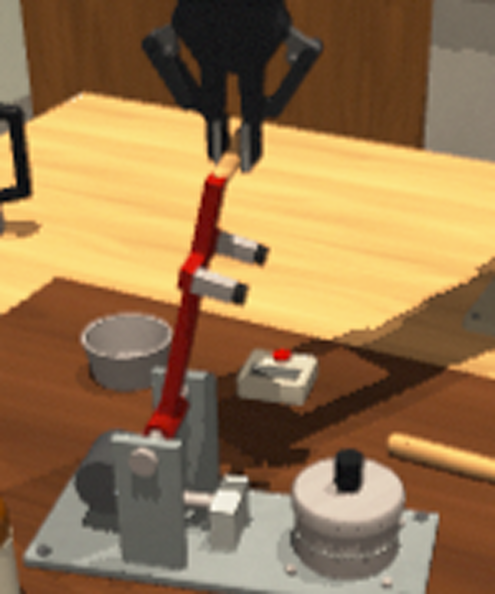

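The lever is near 1.34 rad. The pads have slid up the peg, which is now close to the fingertips. I'll bring the fingers back down over it while the lever rotates, then feel for the buffer in fine steps.

Run:
```python
from h import *
f0=np.load("f0.npy"); d=float(np.load("d.npy")); dr=9.6
manip.command_gripper(0,grasp_force=20)
for th in np.arange(1.36,1.461,.02):
    dr-=1.2
    t,r,f,_=step(th,dr,d,f0,20)
    s=manip.sense(); print(round(th,2),"tan",round(t,1),"F",f.round(1),"dr",round(dr,1),"gap",round(s["finger_gap"],1))
    if abs(f[2])>18: break
print(s["t"]); np.save("dr.npy",[th,dr])
```

```text
1.36 tan 0.4 F [-0.9  2.2  6.1] dr 8.4 gap 12.7
1.38 tan 0.0 F [-2.1  0.  10.9] dr 7.2 gap 12.5
1.4 tan 0.3 F [-2.2 -1.4 14.5] dr 6.0 gap 12.8
1.42 tan 0.9 F [-2.  -2.9 19.1] dr 4.8 gap 13.1
18.625
```

Run:
```python
from h import *
c=np.load("s2.npz")
def proj(X): 
    P=c["R"]@X+c["t"]; return ((np.array([P[0]/P[2]*c["fx"]+c["cx"],P[1]/P[2]*c["fy"]+c["cy"]])-[160,60])*3.3).round()
print("hinge y60",proj(wp(0,60,118)),"cheek top corners",proj(wp(-27,57,134)),proj(wp(27,57,134)),"knob top",proj(wp(-150,0,104)))
for th in(1.25,1.34,1.43): print(th,"peg root",proj(wp(-210*np.cos(th),-9,118+210*np.sin(th))),"grip",proj(wp(-210*np.cos(th),-55,118+210*np.sin(th))))
print("tip exp",proj(wp(-45.8,-55,334.9-22)),"tcp",proj(wp(-45.8,-55,334.9)))
f0=np.load("f0.npy"); print(force()-f0)
```

```text
hinge y60 [146. 460.] cheek top corners [180. 444.] [112. 436.] knob top [352. 455.]
1.25 peg root [247. 187.] grip [261. 164.]
1.34 peg root [222. 178.] grip [237. 155.]
1.43 peg root [196. 171.] grip [213. 148.]
tip exp [235. 167.] tcp [234. 138.]
[-2.05545605 -2.95290741 19.38639637]
```

```bash
cat > fine.py <<'E'
from h import *
import sys
th0,off=float(sys.argv[1]),float(sys.argv[2])
f0=np.load("f0.npy"); d=float(np.load("d.npy")); T=[]; k=0
def pose(th): return wp(d-210*np.cos(th),-55,118+210*np.sin(th)+off)
def meas(th,n):
    f=force(n)-f0; return f@[np.sin(th),0,np.cos(th)],f
for th in np.arange(th0,2.08,.01):
    manip.line_to(pose(th),vel=15); t,f=meas(th,4); k+=1
    if f[2]<9 and off>6: off-=.15
    if f[2]>15: off+=.4
    drop=np.median(T[-8:])-t if len(T)>3 else 0
    if k%5==0 or drop>1: print(round(th,2),"tan",round(t,2),"F",f.round(1),"drop",round(drop,2),"off",round(off,1))
    if drop>1.6 or t<-3:
        t,f=meas(th,10); drop=np.median(T[-8:])-t; print("  recheck",round(t,2),f.round(1),round(drop,2))
        if drop>1.8 or t<-3: break
    T.append(t)
s=manip.sense(); print(th,off,s["t"],s["finger_gap"])
E
python3 fine.py 1.42 11
```

```text
1.46 tan 0.9 F [-0.1  1.4  8.8] drop -0.51 off 10.4
1.51 tan 0.12 F [-0.4  1.2  9. ] drop 0.28 off 10.1
1.56 tan 1.19 F [1.1 1.2 7.9] drop -0.84 off 9.6
1.6 tan -1.76 F [-1.5  0.9  9.9] drop 2.27 off 9.3
  recheck -1.14 [-0.9  0.7  9.8] 1.64
1.61 tan -3.8 F [-3.4  0.5 10.6] drop 4.31 off 9.3
  recheck -3.77 [-3.4  0.6 10.5] 4.27
1.61 9.349999999999996 26.2917 12.696483427499455
```

Contact with the buffer is felt at about 1.595 rad, and the push there is about 4 N. I'll back off slightly so the handle load is near its natural level, then release.

Run:
```python
from h import *
f0=np.load("f0.npy"); d=float(np.load("d.npy"))
th=1.602; p=wp(d-210*np.cos(th),-55,118+210*np.sin(th)+9.3)
manip.line_to(p,vel=15); f=force(6)-f0; print("at release",f.round(2))
manip.command_gripper(40); manip.sleep(.2); print("after",(force(6)-f0).round(2),manip.sense()["finger_gap"])
c=manip.camera("scene"); a=c["pixels"][60:240,160:310,::-1]
manip.line_to(p+[0,0,70],vel=150); manip.sleep(.4)
c=manip.camera("scene"); b=c["pixels"][60:240,160:310,::-1]; print(manip.sense()["t"])
cv2.imwrite("pics/s3.png",cv2.resize(np.hstack([a,b]),None,fx=2.6,fy=2.6,interpolation=cv2.INTER_CUBIC))
```

```text
at release [-1.95  1.03 10.2 ]
after [ 0.46  0.28 -0.08] 40.13114242465311
28.4417
```

View pics/s3.png

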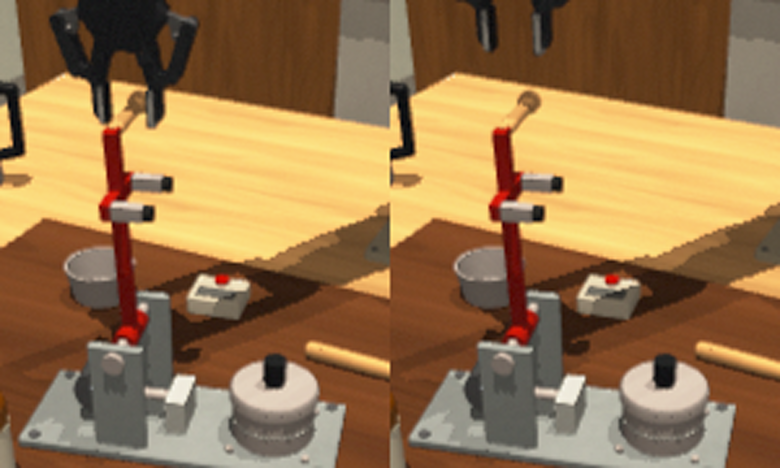

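The lever stays open by itself at about 1.6 rad, with no force on the gripper before or after I rose clear. The tin is still in place with its knob free, so I'll fetch it next.

Run:
```python
from h import *
k=wp(-149,0,0); z0=110.
manip.goto([k[0],k[1],400],down(AT)); print(manip.sense()["joints"].round(2))
manip.command_gripper(60,grasp_force=45)
manip.line_to([k[0],k[1],150],vel=150)
manip.line_to([k[0],k[1],z0],vel=60); manip.sleep(.2); f0=force(6); print("f0",f0.round(2))
manip.command_gripper(0,grasp_force=45); s=manip.sense(); print("gap",s["finger_gap"],"F",(force()-f0).round(2),s["t"])
if s["finger_gap"]>18:
    manip.line_to([k[0],k[1],z0+25],vel=40); manip.sleep(.2); print("lifted",(force()-f0).round(2),manip.sense()["finger_gap"])
    manip.line_to([k[0],k[1],z0+110],vel=100)
    c=manip.camera("scene"); cv2.imwrite("pics/s4.png",cv2.resize(c["pixels"][60:260,150:390,::-1],None,fx=2.6,fy=2.6,interpolation=cv2.INTER_CUBIC))
np.save("f0t.npy",f0); print(manip.sense()["t"])
```

```text
[-0.19 -0.01  1.37 -0.    1.78 -0.43]
f0 [-0.38  0.05 -0.1 ]
gap 22.78683591208775 F [0.53 1.43 0.12] 33.2917
lifted [ 0.73 -0.09 -3.51] 22.405083292696844
35.4833
```

View pics/s4.png

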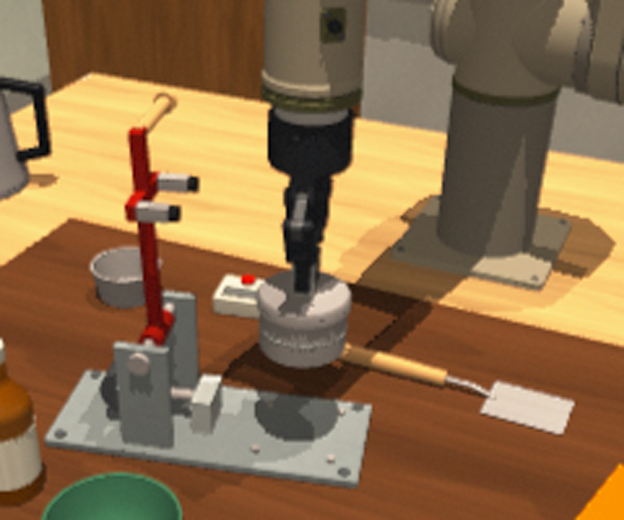

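The tin is lifted level (3.5 N), and the lever is unmoved. I'll carry it to the mat and set it down.

Run:
```python
from h import *
f0=np.load("f0t.npy"); m=np.array([571.,333.]); z0=110.
manip.line_to([*m,z0+110],vel=150)
manip.line_to([*m,z0+10],vel=80); manip.sleep(.2); w=force(6)[2]; print("hang",w)
for z in np.arange(z0-1,z0-14,-1.):
    manip.line_to([*m,z],vel=15); f=force(4)[2]
    if f-w>2.5: break
print("touch z",z,f,manip.sense()["tool_pos"])
manip.sleep(.2); manip.command_gripper(60); manip.sleep(.2)
manip.line_to([*m,z+60],vel=80); manip.line_to([*m,z+200],vel=200)
manip.goto([480,200,330],down(AT)); manip.sleep(.5)
for n in("top","scene"): c=manip.camera(n); np.savez(n+"5.npz",**c)
cv2.imwrite("pics/s5.png",np.vstack([np.load("scene5.npz")["pixels"][80:330],np.load("top5.npz")["pixels"][80:320]])[:,:,::-1])
print(manip.sense()["t"])
```

```text
hang -3.3405163129676225
touch z 103.0 4.557435084635331 [571.54214034 333.2548396  103.97856677]
46.6583
```

View pics/s5.png

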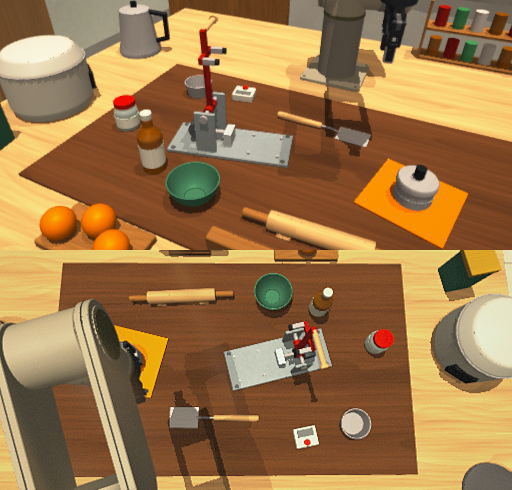

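The tin stands upright near the mat's centre (scene view, about 417,185). The lever is open, the arm is clear and the bystanders are where they were.

```bash
python3 -c "
from workcell import manip
print(manip.finish_job())"
```

```text
the job is handed in; nothing more can be done
None
```

The lever is open against its buffer and the tin stands released on the mat. I handed the job in shortly after 46.7 s on the robot's clock (limit 72 s); no verdict is reported.

- **Lever:** I raised it by the peg to about 1.6 rad and felt the buffer at about 1.595 rad. The push there peaked at about 4 N at the handle, estimated at 15 N on the buffer (limit 22 N). I backed off a little before letting go. Pictures at release, after the lift and at the end show the lever staying open.
- **Tin:** I lifted it level by the knob and lowered it until it touched the mat, at the expected height. I then let go and moved clear. In the last picture it stands upright near the mat's centre. I judged that by eye from the scene camera, since the arm hid most of the mat in the top view.
- **Bystanders:** none looks moved in the last pictures, but I did not measure them.

**What went less well:**
- The pads slid up the peg by about 9 mm while the lever rose. My correction for the radial force caused this. Pressing back down built up to 19 N without sliding, so I kept hold near the fingertips.
- The force readings drifted by 1–4 N, so I could not tell the exact balance point.
- I did not measure the lever's speed directly. I kept the commanded speed at about 0.25 rad/s.

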